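# Put the mixed-up container lids back on their own containers

## Task

The lids of the three food containers on the kitchen bench have been mixed up: each lies on the wrong container. Put every lid on the container of its own shape, dropped fully home and flat on the rim, resting the lid that has to wait on the free white board meanwhile. Do not knock over or push about the squeeze bottle, the pepper mill and the shaker standing around.

Things in the scene. Friction and masses are not known exactly. Their poses are not given: they have to be found in the camera images.
- lid_oblong_grip (a point): Oblong steel lid (mm): plate 176 (x) by 104 (y), 4 thick; plug under it 142 by 70, 10 deep, enters its mouth with 7 play a side. Strap handle along x on top: 84 long, 12 wide, 8 high, gap under it. 0.16-0.33 kg. Point: on its axis, mid-grip, 26 above the plate, 40 above the plug's underside. x along the long side, z up. Starts flat on the round pot, not dropped in.
- lid_square_grip (a point): Square steel lid (mm): plate 128 by 128, 4 thick; plug under it 94 by 94, 10 deep, enters its mouth with 7 play a side. Strap handle along x on top: 70 long, 12 wide, 8 high, gap under it. 0.16-0.33 kg. Point: on its axis, mid-grip, 26 above the plate, 40 above the plug's underside. x and y along its sides, z up; fits in any quarter turn. Starts flat on the oblong pan, not dropped in.
- lid_round_grip (a point): Round steel lid (mm): plate 152 in diameter, 4 thick; plug under it 118 in diameter, 10 deep, enters its mouth with 7 play a side. Knob on top 32 in diameter, 20 high, on a stem. 0.16-0.33 kg. Point: on its axis, mid-grip, 26 above the plate, 40 above the plug's underside. z up; turn is free. Starts flat on the square pan, not dropped in.
- pan_oblong: Oblong steel food pan: rim 180 (x) by 108 (y), mouth 156 by 84, rim top 65 above the bench. Origin: centre of its underside, on the bench; z up. Fixed (full and heavy). x along the long side. At the start the square lid lies across it. (all sizes in mm)
- pan_square: Square steel food pan: rim 132 by 132, mouth 108 by 108, rim top 80 above the bench. Origin: centre of its underside, on the bench; z up. Fixed (full and heavy). x and y along its sides. At the start the round lid lies on it, its corners showing. (all sizes in mm)
- pot_round: Round steel pot with two small loop ears at the sides (to 97 from the centre along x, below the rim): rim 156 in diameter, mouth 132 in diameter, rim top 95 above the bench. Origin: centre of its underside, on the bench; z up. Fixed (full and heavy). At the start the oblong lid lies across it. (all sizes in mm)
- board: Small white plastic chopping board, 200 (x) by 150 (y) by 15 thick, free at the start: the spare place. Origin: centre of its underside, on the bench; its top is 15 above. Fixed (all sizes in mm)
- squeeze: Bystander: squeeze bottle with a white nozzle, 54 in diameter, 148 tall, standing loose. Origin: centre of its underside (all sizes in mm)
- mill: Bystander: dark wooden pepper mill, 54 in diameter, 138 tall, standing loose. Origin: centre of its underside (all sizes in mm)
- shaker: Bystander: steel shaker, 60 in diameter, 99 tall, standing loose. Origin: centre of its underside (all sizes in mm)

How it is judged (in metres and radians):
On the way:
1. one lid lies flat and released on the white board (((x of lid_oblong_grip in the frame of board between -0.09 and 0.09 m and y of lid_oblong_grip in the frame of board between -0.07 and 0.07 m and z of lid_oblong_grip in the frame of board below 0.06 m and angle between lid_oblong_grip's own z axis and vertical below 0.1 rad and contact force between the fingers and lid_oblong below 0.2 N) or (x of lid_square_grip in the frame of board between -0.09 and 0.09 m and y of lid_square_grip in the frame of board between -0.07 and 0.07 m and z of lid_square_grip in the frame of board below 0.06 m and angle between lid_square_grip's own z axis and vertical below 0.1 rad and contact force between the fingers and lid_square below 0.2 N) or (x of lid_round_grip in the frame of board between -0.09 and 0.09 m and y of lid_round_grip in the frame of board between -0.07 and 0.07 m and z of lid_round_grip in the frame of board below 0.06 m and angle between lid_round_grip's own z axis and vertical below 0.1 rad and contact force between the fingers and lid_round below 0.2 N))), for 0.2 s.
At the end, for the whole second after the job is handed in: Each lid lies on the container of its own shape: centred within 12 mm, its plate within 4 mm of lying on the rim (so its plug has dropped into the mouth), tilted less than 0.06 rad, the oblong and square ones in line with their pans within 0.2 rad (the square in any quarter turn), all at rest (horizontal distance between lid_oblong_grip and pan_oblong below 0.012 m and z of lid_oblong_grip in the frame of pan_oblong below 0.099 m and angle between each of lid_oblong_grip, lid_square_grip, lid_round_grip's own z axis and vertical below 0.06 rad and linear speed of each of lid_oblong, lid_square, lid_round below 0.02 m/s and angle between the x axis of lid_oblong_grip and the x axis of pan_oblong, either way round below 0.2 rad and horizontal distance between lid_square_grip and pan_square below 0.012 m and z of lid_square_grip in the frame of pan_square below 0.114 m and (angle between the x axis of lid_square_grip and the x axis of pan_square, either way round below 0.2 rad or angle between the y axis of lid_square_grip and the x axis of pan_square, either way round below 0.2 rad) and horizontal distance between lid_round_grip and pot_round below 0.012 m and z of lid_round_grip in the frame of pot_round below 0.129 m); the robot touches nothing.
It fails at once if the squeeze bottle is knocked over or pushed more than 40 mm (distance of squeeze from where it was at the start of the episode above 0.04 m or angle between squeeze's own z axis and vertical above 0.5 rad).
It fails at once if the pepper mill is knocked over or pushed more than 40 mm (distance of mill from where it was at the start of the episode above 0.04 m or angle between mill's own z axis and vertical above 0.5 rad).
It fails at once if the shaker is knocked over or pushed more than 40 mm (distance of shaker from where it was at the start of the episode above 0.04 m or angle between shaker's own z axis and vertical above 0.5 rad).
It also fails if it takes over 136 s, if anything falls off the work surface, if the arm or the gripper's body presses on something with over 40 N, if the wrist force passes 120 N, or if a joint passes its speed limit or range.

## Robot

A 6-joint arm with a two-finger parallel gripper is mounted at the origin on the work surface. World frame = base frame: x ahead of the robot, y to its left, z up, the work surface at z = 0. Lengths are in m, angles in degrees, forces in N, time in s.
With the tool pointing down it reaches from about 0.325 to 0.85 m from the base axis. Payload 4.4 kg.
Tool frame: the origin (TCP) lies between the finger pads; the fingertips stand 11 mm ahead of it and the grasp point (between the pads) lies 8 mm behind it; z points along the fingers, y is the line along which they close (so a half turn about z gives the same grasp; the last joint's range is limited). The gripper opens to 94 mm and grips with 3 to 60 N. Pads are 16 mm wide; open, the fingers measure 119 mm over their backs; the gripper's body (75 mm by 177 mm) begins 78 mm behind the grasp point.
Start: joints at [-76.232, 11.837, 88.321, -0, 79.842, -8.623], TCP at [0.219, -0.532, 0.216] pointing down, gripper open.
Joint ranges: [-156.59, 156.59], [-49.26, 127.26], [12.9, 141.05], [-63.56, 243.56], [4.71, 150.69], [-161.64, 161.64]. Speed limits (degrees/s): [159.86, 159.86, 180, 180, 180, 180].

## Interface

Orientations are given as [roll, pitch, yaw] about the fixed x, y, z axes, in that order (R = Rz(yaw) Ry(pitch) Rx(roll)).
In Python, from station import robot, eyes, close_job gives the robot as it stands.
- The arm moves only by the shell command python3 -m jog 'ROWS'. ROWS is a JSON object of lists of equal length, an entry for each row: "claw": the opening in per cent of the stroke, from 0 (shut) to 100 (fully open); "slide": the shift along the tool's x, y, z in cm, a list of three; "turn": the turn, a rotation vector about the tool's x, y, z in rad, a list of three. A call has 1 to 12 rows; each row is the pose to reach, as a shift and turn from the pose commanded when the call began, along the tool's axes at that moment; what a row does not reach only later rows make up. A row lasts 1/12 s, in which the tool goes at most 41.7 mm and 7.16 degrees, less where a joint would pass 70% of its speed; a pose out of reach is approached as far as the arm can. A call with a gripper value outside its range is refused whole. The fingers move at their own pace and stop on an object; the grip force is fixed at half the most. Time passes only in rows, so rows that repeat a pose let the fingers close. It gives the time, the measured TCP pose, the force, the opening and the grip force at its end, in the units of the state.
- robot.sense(): the state, without advancing time (a new reading comes with each control period).
- eyes.read_camera(name): name is "side" or "top"; returns a dict with "img" (400x640x3 uint8, red, green, blue), "fx", "fy", "cx", "cy" (pixels), "pose" (4x4, takes a point from camera to world coordinates). Camera axes: x right, y down, z forward; pixel columns grow to the right and rows downward; lengths in m; the calibration is good to about 2 mm. A picture is of the moment at which its call begins. There is no depth.
- close_job(): hands the job in; it is judged then, once.
Trained networks look in the newest picture that a camera, given by its name, has taken for a name from the list of things; names that differ only in an ending like _2 or _b are one class to them, and where a whole thing is asked for, a point or a joint stands for the part that bears it (a point fixed in the world has none). Each returns a list of dicts, best first, with "p" (0 to 1); they miss things now and then, are a little off and sometimes report something else, mostly with a low value. They report only what shows in the picture. A call takes as long as a camera call.
- eyes.spot_in(camera, target): "point" ([x, y, z] in m, in world coordinates, good to about 4 mm: the middle of the surface that is visible of it).
The state is a dict: "t": time; "joint_pos": joint angles; "joint_vel": joint speeds; "joint_torque": joint torques, N m; "ee_pos": TCP position; "tool_rot": TCP orientation; "ft_force": force on the tool from outside, world axes, zero at the start; "ft_torque": the same for the moment, N m; "opening": finger opening in m; "gripper_force": force on a finger pad.
Only numpy, scipy, OpenCV 4.12 (cv2) and the standard library are available. Lean on these libraries where they do the work, as an engineer would, in place of code of your own. Each camera call takes 0.05 s, during which the arm holds its last target. There are 200 camera calls.

## Working session

There is one attempt and no reset: what is moved stays moved. The work goes in short steps, Python scripts to look and compute and a shell command to move; the robot and the scene stay as the last step left them, time stands still between calls to the robot, and variables do not carry over. Pictures are saved under pics/ and viewed, at most 15 in all, crops included, and the job is handed in when it is done.

```bash
ls; mkdir -p pics
python3 - <<'E'
from station import robot, eyes
import cv2
s=robot.sense(); print({k:s[k] for k in("t","ee_pos","tool_rot","opening","ft_force")})
for c in("top","side"):
    d=eyes.read_camera(c); cv2.imwrite(f"pics/{c}0.png",d["img"][:,:,::-1]); print(c,d["fx"],d["cx"],d["cy"],d["pose"])
    for n in["lid_oblong_grip","lid_square_grip","lid_round_grip","pan_oblong","pan_square","pot_round","board","squeeze","mill","shaker"]:
        print(n,[([round(float(v),3) for v in r["point"]],round(r["p"],2)) for r in eyes.spot_in(c,n)[:2]])
E
```

```text
pics
{'t': 0.0, 'ee_pos': array([ 0.2188292 , -0.53088247,  0.2152851 ]), 'tool_rot': array([-1.79869821e+02, -1.80582760e-02,  2.23930561e+01]), 'opening': 0.09418270042197603, 'ft_force': array([-0.06827127,  0.07803002,  0.23865669])}
top 403.14416228457196 319.3207269925497 198.70446449376556 [[ 0.02335892 -0.99298671  0.11589547  0.45871189]
 [-0.99966799 -0.02193893  0.01351301  0.00294671]
 [-0.01087562 -0.11617264 -0.99316949  1.11168298]
 [ 0.          0.          0.          1.        ]]
lid_oblong_grip [([0.458, 0.363, 0.111], 0.63), ([0.614, -0.157, 0.015], 0.31)]
lid_square_grip [([0.604, 0.111, 0.076], 0.6), ([0.618, -0.154, 0.015], 0.34)]
lid_round_grip [([0.47, -0.375, 0.094], 0.94)]
pan_oblong [([0.552, 0.118, 0.066], 0.94)]
pan_square [([0.478, -0.333, 0.076], 0.58)]
pot_round [([0.45, 0.328, 0.077], 0.74), ([0.471, -0.376, 0.097], 0.26)]
board [([0.618, -0.155, 0.016], 0.91)]
squeeze [([0.711, -0.007, 0.109], 0.7), ([0.471, -0.379, 0.094], 0.68)]
mill [([0.411, 0.147, 0.123], 0.71), ([0.554, 0.119, 0.064], 0.67)]
shaker [([0.414, -0.145, 0.098], 0.76)]
side 384.697169994229 320.43352270211676 205.79701990601396 [[-0.97802347 -0.15115327  0.14360637  0.40328535]
 [-0.20844976  0.72321134 -0.65841785  0.67828606]
 [-0.00433575 -0.67388282 -0.73882552  0.88113625]
 [ 0.          0.          0.          1.        ]]
lid_oblong_grip [([0.446, 0.373, 0.106], 0.94)]
lid_square_grip [([0.608, 0.125, 0.077], 0.86), ([0.405, 0.171, 0.089], 0.65)]
lid_round_grip [([0.471, -0.322, 0.045], 0.67)]
pan_oblong [([0.562, 0.137, 0.039], 0.94)]
pan_square [([0.475, -0.324, 0.044], 0.89)]
pot_round [([0.459, 0.411, 0.075], 0.92), ([0.47, -0.325, 0.044], 0.43)]
board [([0.618, -0.141, 0.016], 0.91)]
squeeze [([0.715, 0.006, 0.08], 0.79)]
mill [([0.405, 0.173, 0.09], 0.79)]
shaker [([0.41, -0.129, 0.066], 0.62)]
```

View pics/top0.png

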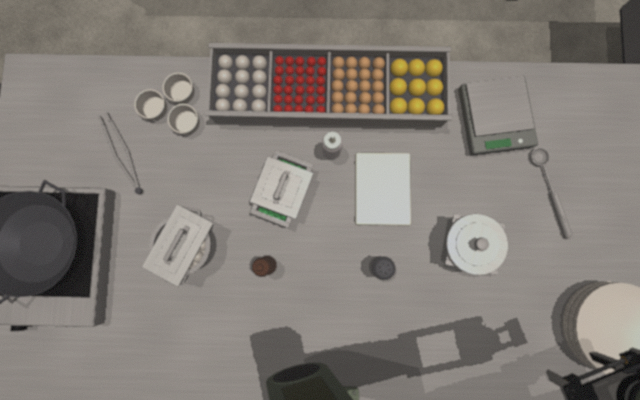

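View pics/side0.png

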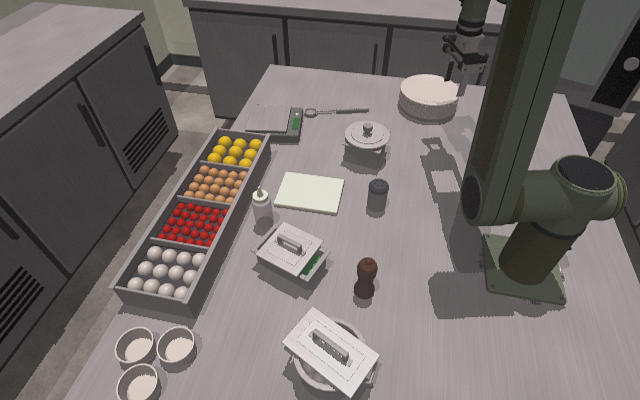

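The top view shows the oblong lid at (179,244), the square lid at (282,186), the board at (384,189) and the round lid at (477,245). The bottle stands at (333,142), the mill at (264,265) and the shaker at (383,267). Next I'll enlarge the views to get the corners and handles.

```bash
cat > h.py <<'E'
import numpy as np, cv2
from station import robot, eyes
from scipy.optimize import least_squares
def cam(n): return eyes.read_camera(n)
def ray(d,u,v):
    P=np.array(d["pose"]); return P[:3,3],P[:3,:3]@np.array([(u-d["cx"])/d["fx"],(v-d["cy"])/d["fy"],1])
def onz(d,u,v,z):
    o,r=ray(d,u,v); return o+r*(z-o[2])/r[2]
def tri(d1,p1,d2,p2):
    A=[];b=[]
    for d,p in((d1,p1),(d2,p2)):
        o,r=ray(d,*p); r=r/np.linalg.norm(r); M=np.eye(3)-np.outer(r,r); A.append(M);b.append(M@o)
    return np.linalg.lstsq(np.vstack(A),np.hstack(b),rcond=None)[0]
def proj(d,X):
    P=np.array(d["pose"]); c=(np.atleast_2d(X)-P[:3,3])@P[:3,:3]
    return np.c_[d["fx"]*c[:,0]/c[:,2]+d["cx"],d["fy"]*c[:,1]/c[:,2]+d["cy"]]
def crop(img,u,v,w=50,h=50,s=4):
    c=img[v-h:v+h,u-w:u+w]; c=cv2.resize(c,None,fx=s,fy=s,interpolation=cv2.INTER_CUBIC)
    for i in range(0,2*w,10): cv2.putText(c,str(u-w+i),(i*s,8),0,.3,(0,0,255),1); cv2.line(c,(i*s,9),(i*s,14),(0,0,255),1)
    for i in range(0,2*h,10): cv2.putText(c,str(v-h+i),(0,i*s+3),0,.3,(0,0,255),1); cv2.line(c,(20,i*s),(25,i*s),(0,0,255),1)
    return c
E
python3 - <<'E'
from h import *
t=cv2.imread("pics/top0.png"); s=cv2.imread("pics/side0.png")
a=np.hstack([crop(t,180,245,33,37,8),crop(t,282,190,33,37,8)]) 
b=np.hstack([crop(s,332,352,50,47,5),crop(s,290,254,30,47,5)])
cv2.imwrite("pics/m1.png",cv2.resize(a,None,fx=.75,fy=.75,interpolation=cv2.INTER_AREA) if a.shape[1]>800 else a); 
b=np.hstack([crop(s,332,350,50,49,4),crop(s,290,252,40,49,4)]);c=crop(t,477,245,38,38,6)
cv2.imwrite("pics/m2.png",b);
c=np.hstack([c,crop(s,368,140,28,38,6)]); cv2.imwrite("pics/m3.png",c); print(a.shape,b.shape,c.shape)
E
```

```text
(592, 1056, 3) (392, 720, 3) (456, 792, 3)
```

View pics/m1.png

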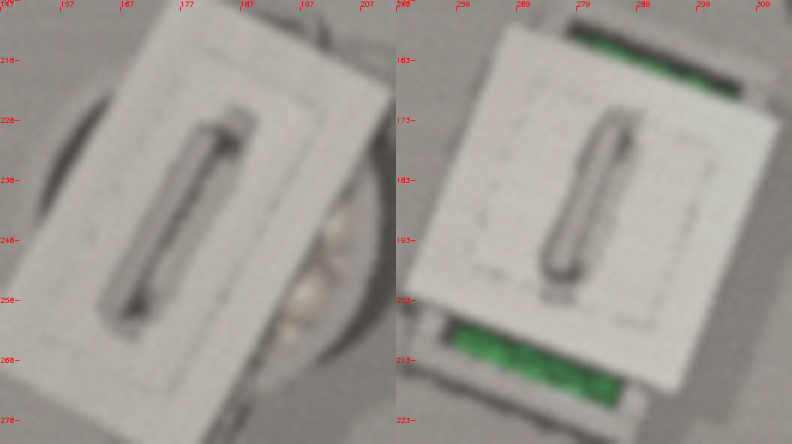

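View pics/m3.png

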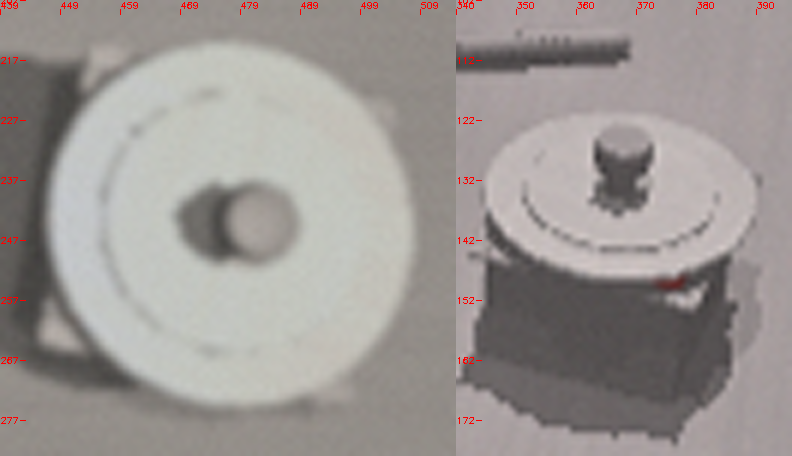

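m1 shows the square lid's corners at about (267.7,157.5), (313,173.3), (296,218.2) and (250.7,201.3). It also shows the oblong lid with its right edge running from (212.7,223.3) to (180.3,281.3). m3 shows the round lid centred at (477.3,244.4), with its knob top at (482.8,244.3) in the top view and (367.8,125) in the side view.

```bash
cat >> h.py <<'E'
from scipy.spatial.transform import Rotation as R
def go(x,y,z,yaw,p=True):
    "grasp-point target -> slide cm, turn rad in tool axes now"
    s=robot.sense(); C=R.from_euler("xyz",s["tool_rot"],degrees=True)
    best=min((yaw+k*180 for k in(-2,-1,0,1,2)),key=lambda a:abs(a-s["tool_rot"][2]))
    T=R.from_euler("xyz",[180,0,best],degrees=True); tcp=np.array([x,y,z-.008])
    print("slide",np.round(C.inv().apply(tcp-s["ee_pos"])*100,2),"turn",np.round((C.inv()*T).as_rotvec(),3),"yaw",best,"now",np.round(s["ee_pos"],4))
E
python3 - <<'E'
from h import *
import h
t=cam("top"); s=cam("side"); f=lambda a:np.round(a,4)
print("knob tri",f(tri(t,(482.8,244.3),s,(367.8,125))),"knob z.13",f(onz(t,482.8,244.3,.13)),"round lid",f(onz(t,477.3,244.4,.094)))
q=[onz(t,*p,.079) for p in((267.7,157.5),(313,173.3),(296,218.2),(250.7,201.3))]
print("sq",f(np.mean(q,0)),[f(np.linalg.norm(q[i]-q[i-1])) for i in range(4)],[round(np.degrees(np.arctan2(*(q[i]-q[i-1])[1::-1])),1) for i in range(4)])
a=onz(t,212.7,223.3,.109);b=onz(t,180.3,281.3,.109);c=onz(t,175.3,208,.109);e=onz(t,147,257.2,.109)
for p,r in((a,b),(c,e)): print("obl",f(p),f(r),np.degrees(np.arctan2(*(p-r)[1::-1])))
g=cv2.cvtColor(t["img"],6)
m=(cv2.cvtColor(t["img"],cv2.COLOR_RGB2GRAY)>175).astype(np.uint8)[150:230,350:420]
cs=max(cv2.findContours(m,0,2)[0],key=cv2.contourArea); (u,v),w,al=cv2.minAreaRect(cs)
bx=cv2.boxPoints(((u,v),w,al))+[350,150]; B=[onz(t,*p,.015) for p in bx]; print("board",f(np.mean(B,0)),[f(np.linalg.norm(B[i]-B[i-1])) for i in range(4)],[f(x) for x in B])
go(*onz(t,482.8,244.3,.13)[:2],.2,0)
E
```

```text
knob tri [ 0.4723 -0.383   0.1222] knob z.13 [ 0.4714 -0.3801  0.13  ] round lid [ 0.4713 -0.3804  0.094 ]
sq [0.6065 0.1148 0.079 ] [np.float64(0.1226), np.float64(0.1258), np.float64(0.1246), np.float64(0.1252)] [np.float64(-18.8), np.float64(-108.2), np.float64(160.9), np.float64(70.9)]
obl [0.5081 0.281  0.109 ] [0.3641 0.353  0.109 ] -26.575841433865197
obl [0.5443 0.3771 0.109 ] [0.4206 0.4394 0.109 ] -26.752380788302148
board [ 0.6211 -0.1574  0.015 ] [np.float64(0.1941), np.float64(0.1466), np.float64(0.1938), np.float64(0.1437)] [array([ 0.7166, -0.0836,  0.015 ]), array([ 0.7196, -0.2302,  0.015 ]), array([ 0.5258, -0.2297,  0.015 ]), array([ 0.5225, -0.086 ,  0.015 ])]
slide [29.11 -4.4   2.45] turn [0.    0.    0.391] yaw 0 now [ 0.219  -0.5317  0.2165]
```

View pics/m2.png

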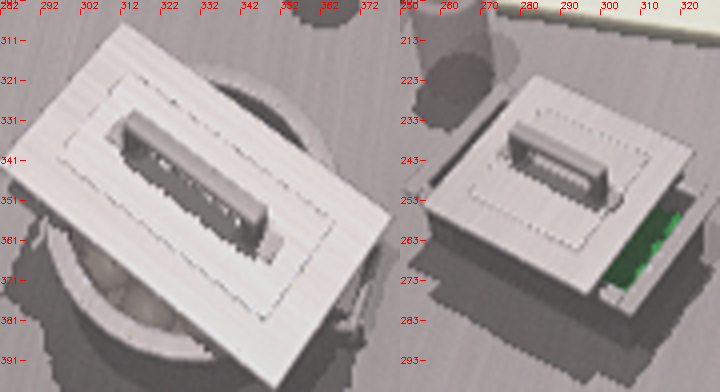

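m2 shows both strap handles standing free with gaps under them. The heights and sizes fit the text, so I'll move above the knob.

```bash
python3 -m jog '{"claw":[100,100,100,100,100,100,100,100,100],"slide":[[8,-1,0],[12,-2,0],[16,-2.5,0.5],[20,-3,1],[24,-4,2],[29.1,-4.4,2.4],[29.1,-4.4,2.4],[29.1,-4.4,2.4],[29.1,-4.4,2.4]],"turn":[[0,0,0.06],[0,0,0.12],[0,0,0.18],[0,0,0.24],[0,0,0.3],[0,0,0.36],[0,0,0.391],[0,0,0.391],[0,0,0.391]]}'; python3 -c "
from h import *
go(.4713,-.3803,.12,0)"
```

```text
t: 1.95
ee_pos: [0.473, -0.3782, 0.1918]
tool_rot: [-180.0, 0.0, 0.3]
ft_force: [-0.3, 0.7, 0.6]
opening: 0.0938
gripper_force: 0.0
slide [-0.16  0.22  7.98] turn [-0.001  0.001  0.005] yaw 0 now [ 0.473  -0.3782  0.1918]
```

```bash
python3 -m jog '{"claw":[100,100,100,100,100,0,0,0,0,0,0,0],"slide":[[-0.16,0.2,2],[-0.16,0.2,4],[-0.16,0.2,6],[-0.16,0.2,7.9],[-0.16,0.2,7.9],[-0.16,0.2,7.9],[-0.16,0.2,7.9],[-0.16,0.2,7.9],[-0.16,0.2,7.9],[-0.16,0.2,7.9],[-0.16,0.2,7.9],[-0.16,0.2,7.9]],"turn":[[0,0,0],[0,0,0],[0,0,0],[0,0,0],[0,0,0],[0,0,0],[0,0,0],[0,0,0],[0,0,0],[0,0,0],[0,0,0],[0,0,0]]}'
```

```text
t: 2.95
ee_pos: [0.47, -0.3823, 0.114]
tool_rot: [180.0, -0.0, 0.0]
ft_force: [0.1, -0.3, 0.0]
opening: 0.051
gripper_force: 0.0
```

```bash
python3 -m jog '{"claw":[0,0,0,0,0,0,0,0],"slide":[[0,0,0],[0,0,0],[0,0,-1],[0,0,-3],[0,0,-6],[0,0,-9],[0,0,-11],[0,0,-11]],"turn":[[0,0,0],[0,0,0],[0,0,0],[0,0,0],[0,0,0],[0,0,0],[0,0,0],[0,0,0]]}'; python3 -c "
from h import *
go(.620,-.157,.2,0)"
```

```text
t: 3.62
ee_pos: [0.472, -0.3845, 0.2297]
tool_rot: [179.6, -0.4, -0.0]
ft_force: [0.5, -1.4, -1.5]
opening: 0.0315
gripper_force: 30.0
slide [ 14.77 -22.78   3.7 ] turn [ 0.008 -0.007 -0.   ] yaw 0 now [ 0.472  -0.3845  0.2297]
```

```bash
python3 -m jog '{"claw":[0,0,0,0,0,0,0,0,0,0,0,0],"slide":[[1,-2,0],[3,-5,0],[5,-8,0],[7,-11,0],[9,-14,0],[11,-17,0],[12.5,-20,0],[14,-22,0],[14.8,-22.8,0],[14.8,-22.8,0],[14.8,-22.8,0],[14.8,-22.8,0]],"turn":[[0,0,0],[0,0,0],[0,0,0],[0,0,0],[0,0,0],[0,0,0],[0,0,0],[0,0,0],[0,0,0],[0,0,0],[0,0,0],[0,0,0]]}'; python3 -c "
from h import *
go(.620,-.157,.056,0)"
```

```text
t: 4.62
ee_pos: [0.6167, -0.1555, 0.2225]
tool_rot: [180.0, 0.1, -0.1]
ft_force: [0.5, 0.5, -2.5]
opening: 0.0312
gripper_force: 30.0
slide [ 0.37  0.15 17.45] turn [ 0.     0.002 -0.002] yaw 0 now [ 0.6167 -0.1555  0.2225]
```

```bash
python3 -m jog '{"claw":[0,0,0,0,0,0,0,0,0,0,0,0],"slide":[[0,0,3],[0,0,6],[0,0,9],[0,0,12],[0,0,14],[0,0,15],[0,0,16],[0,0,16.5],[0,0,16.8],[0,0,17.1],[0,0,17.1],[0,0,17.1]],"turn":[[0,0,0],[0,0,0],[0,0,0],[0,0,0],[0,0,0],[0,0,0],[0,0,0],[0,0,0],[0,0,0],[0,0,0],[0,0,0],[0,0,0]]}'
```

```text
t: 5.62
ee_pos: [0.6191, -0.1551, 0.0547]
tool_rot: [179.9, -0.2, 0.0]
ft_force: [-2.3, -0.9, 2.0]
opening: 0.0313
gripper_force: 30.0
```

```bash
python3 -m jog '{"claw":[0,0,0,0,0],"slide":[[0,0,0.1],[0,0,0.2],[0,0,0.3],[0,0,0.3],[0,0,0.3]],"turn":[[0,0,0],[0,0,0],[0,0,0],[0,0,0],[0,0,0]]}'
```

```text
t: 6.03
ee_pos: [0.6192, -0.1551, 0.0546]
tool_rot: [179.9, -0.2, 0.0]
ft_force: [-7.0, 0.7, 16.5]
opening: 0.0313
gripper_force: 30.0
```

Firm contact, so the lid is down; I'll release and go up.

```bash
python3 -m jog '{"claw":[0,100,100,100,100,100,100,100,100,100,100,100],"slide":[[0,0,-0.2],[0,0,-0.2],[0,0,-0.2],[0,0,-0.2],[0,0,-0.2],[0,0,-0.2],[0,0,-0.2],[0,0,-3],[0,0,-6],[0,0,-10],[0,0,-14],[0,0,-16]],"turn":[[0,0,0],[0,0,0],[0,0,0],[0,0,0],[0,0,0],[0,0,0],[0,0,0],[0,0,0],[0,0,0],[0,0,0],[0,0,0],[0,0,0]]}'
python3 - <<'E'
from h import *
go(.6065,.1148,.2,-19)
t=cam("top"); s=cam("side")
cv2.imwrite("pics/t1.png",t["img"][:,:,::-1])
a=np.hstack([crop(t["img"][:,:,::-1].copy(),477,245,38,38,5),crop(t["img"][:,:,::-1].copy(),384,190,38,38,5)])
cv2.imwrite("pics/m4.png",a)
E
```

```text
t: 7.03
ee_pos: [0.6202, -0.155, 0.2154]
tool_rot: [179.8, -0.4, -0.0]
ft_force: [0.5, -0.4, 0.1]
opening: 0.0939
gripper_force: 0.0
slide [ -1.39 -26.99   2.25] turn [ 0.002 -0.008  0.331] yaw -19 now [ 0.6202 -0.155   0.2154]
```

View pics/m4.png

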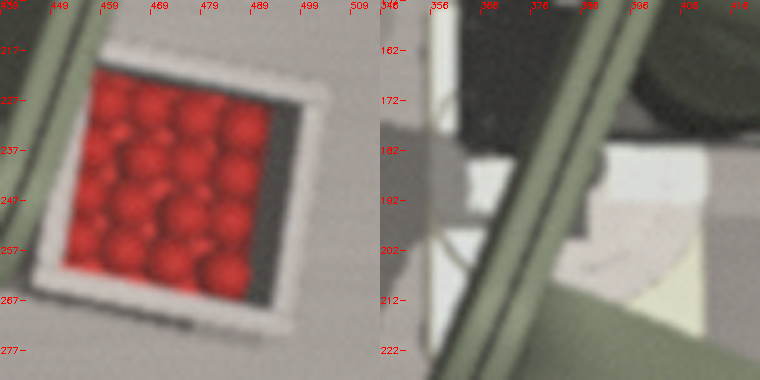

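The square pan is free, with its rim corners at (504,224), (497,274) and (445,265). The round lid lies on the board. Next is the square lid.

```bash
python3 -m jog '{"claw":[100,100,100,100,100,100,100,100,100,100,100,100],"slide":[[0,-2,0],[-0.3,-5,0],[-0.5,-8,0],[-0.7,-11,0],[-0.9,-14,0],[-1,-17,0.5],[-1.2,-20,1],[-1.3,-23,1.5],[-1.4,-25.5,2],[-1.4,-27,2.2],[-1.4,-27,2.2],[-1.4,-27,2.2]],"turn":[[0,0,0],[0,0,0.04],[0,0,0.08],[0,0,0.12],[0,0,0.16],[0,0,0.2],[0,0,0.24],[0,0,0.28],[0,0,0.331],[0,0,0.331],[0,0,0.331],[0,0,0.331]]}'
python3 - <<'E'
from h import *
go(.6065,.1148,.105,-19)
t=cam("top"); I=t["img"][:,:,::-1].copy()
a=np.hstack([crop(I,477,245,38,38,5),crop(I,384,190,38,38,5)])
cv2.imwrite("pics/m5.png",a)
E
```

```text
t: 8.13
ee_pos: [0.6032, 0.1158, 0.1861]
tool_rot: [179.9, 0.1, -18.8]
ft_force: [0.9, 0.4, -0.4]
opening: 0.0942
gripper_force: 0.0
slide [ 0.36 -0.03  8.91] turn [0.002 0.002 0.003] yaw -19 now [0.6032 0.1158 0.1861]
```

View pics/m5.png

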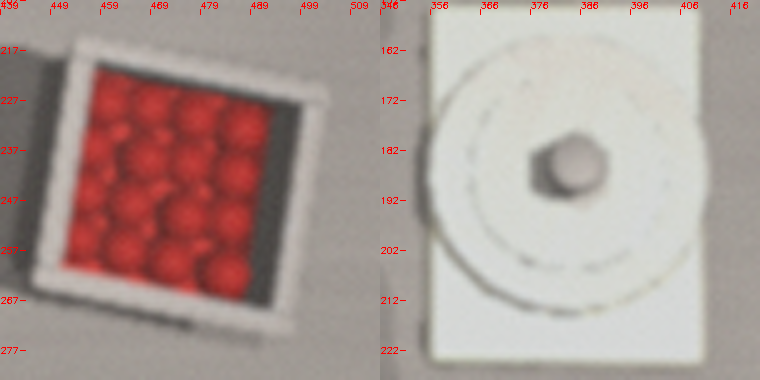

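The square pan is fully visible, with rim corners in the crop at (75,38), (326,87), (290,333) and (32,288). The round lid lies flat on the board with its knob at about (385.6,184). Now I'll grip the square lid.

```bash
python3 -m jog '{"claw":[100,100,100,100,100,0,0,0,0,0,0,0],"slide":[[0.3,0,2],[0.3,0,4],[0.3,0,6],[0.3,0,8.5],[0.3,0,8.9],[0.3,0,8.9],[0.3,0,8.9],[0.3,0,8.9],[0.3,0,8.9],[0.3,0,8.9],[0.3,0,8.9],[0.3,0,8.9]],"turn":[[0,0,0],[0,0,0],[0,0,0],[0,0,0],[0,0,0],[0,0,0],[0,0,0],[0,0,0],[0,0,0],[0,0,0],[0,0,0],[0,0,0]]}'
python3 - <<'E'
from h import *
t=cam("top"); q=[onz(t,439+a/5,207+b/5,.08) for a,b in((75,38),(326,87),(290,333),(32,288))]
print("sqpan",np.mean(q,0),[round(np.linalg.norm(q[i]-q[i-1]),4) for i in range(4)],[round(np.degrees(np.arctan2(*(q[i]-q[i-1])[1::-1])),1) for i in range(4)])
print("round knob",onz(t,385.6,184,.071))
E
```

```text
t: 9.18
ee_pos: [0.607, 0.115, 0.0992]
tool_rot: [-180.0, -0.1, -19.0]
ft_force: [0.5, -0.1, 0.2]
opening: 0.0509
gripper_force: 0.0
sqpan [ 0.47205183 -0.38024192  0.08      ] [np.float64(0.129), np.float64(0.1288), np.float64(0.1258), np.float64(0.1302)] [np.float64(-10.5), np.float64(-99.9), np.float64(170.1), np.float64(81.5)]
round knob [ 0.62253127 -0.15465791  0.071     ]
```

```bash
python3 -m jog '{"claw":[0,0,0,0,0,0,0,0,0,0,0,0],"slide":[[0,0,0],[0,0,0],[0,0,0],[0,0,0],[0,0,0],[0,0,0],[0,0,0],[0,0,-1],[0,0,-4],[0,0,-7],[0,0,-11],[0,0,-12]],"turn":[[0,0,0],[0,0,0],[0,0,0],[0,0,0],[0,0,0],[0,0,0],[0,0,0],[0,0,0],[0,0,0],[0,0,0],[0,0,0],[0,0,0]]}'
```

```text
t: 10.23
ee_pos: [0.6102, 0.115, 0.226]
tool_rot: [-179.8, -0.6, -19.0]
ft_force: [1.2, -0.2, -0.5]
opening: 0.012
gripper_force: 30.0
```

```bash
python3 -c "
from h import *
go(.472,-.380,.235,-9.7)"
```

```text
slide [ 3.02 51.3  -0.27] turn [-0.003 -0.011 -0.162] yaw -9.7 now [0.6102 0.115  0.226 ]
```

```bash
python3 -m jog '{"claw":[0,0,0,0,0,0,0,0,0,0,0,0],"slide":[[0,2,0],[0,5,0],[0,9,0],[0,13,0],[0,17,0],[0.3,21,0],[0.6,24.5,0],[1,28,0],[1.4,31,0],[1.6,33,0],[1.7,34,0],[1.7,34,0]],"turn":[[0,0,0],[0,0,0],[0,0,0],[0,0,-0.02],[0,0,-0.04],[0,0,-0.06],[0,0,-0.08],[0,0,-0.1],[0,0,-0.12],[0,0,-0.14],[0,0,-0.162],[0,0,-0.162]]}'
python3 - <<'E'
from h import *
go(.472,-.380,.2,-9.7)
t=cam("top"); I=t["img"][:,:,::-1].copy()
cv2.imwrite("pics/m6.png",np.hstack([crop(I,282,190,38,38,5),crop(I,180,245,38,40,5)[:380]]))
E
```

```text
t: 11.23
ee_pos: [0.5109, -0.2144, 0.2175]
tool_rot: [180.0, 0.1, -9.9]
ft_force: [0.6, -0.3, -3.7]
opening: 0.0112
gripper_force: 30.0
slide [-0.99 16.98  2.56] turn [ 0.001  0.002 -0.003] yaw -9.7 now [ 0.5109 -0.2144  0.2175]
```

View pics/m6.png

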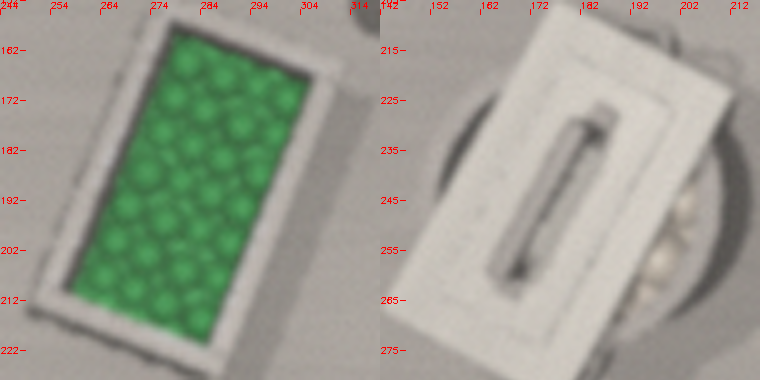

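The oblong pan is open, with mouth corners in the crop at about (172,27), (313,78), (213,343) and (66,290). The oblong lid is unchanged. I'll carry on to the square pan.

```bash
python3 -m jog '{"claw":[0,0,0,0,0,0,0,0,0,0],"slide":[[-0.1,2,0],[-0.3,5,0],[-0.5,8,0.5],[-0.6,11,1],[-0.8,14,1.5],[-0.9,16,2],[-1,17,2.5],[-1,17,2.5],[-1,17,2.5],[-1,17,2.5]],"turn":[[0,0,0],[0,0,0],[0,0,0],[0,0,0],[0,0,0],[0,0,0],[0,0,0],[0,0,0],[0,0,0],[0,0,0]]}'
python3 - <<'E'
from h import *
t=cam("top")
for n,C in(("mouth",((172,27),(313,78),(213,343),(66,290))),("outer",((163,12),(341,65),(220,376),(35,298)))):
  q=[onz(t,244+a/5,152+b/5,.065) for a,b in C]
  print(n,np.mean(q,0),[round(np.linalg.norm(q[i]-q[i-1]),4) for i in range(4)],[round(np.degrees(np.arctan2(*(q[i]-q[i-1])[1::-1])),1) for i in range(4)])
go(.472,-.380,.12,-9.7)
s=cam("side"); I=s["img"][:,:,::-1].copy(); J=t["img"][:,:,::-1].copy()
cv2.imwrite("pics/m7.png",np.hstack([crop(I,368,140,38,45,5),crop(J,477,240,38,45,5)]))
E
```

```text
t: 12.12
ee_pos: [0.4743, -0.3763, 0.1934]
tool_rot: [-179.9, 0.0, -9.6]
ft_force: [0.9, 0.1, -1.9]
opening: 0.0113
gripper_force: 30.0
mouth [0.60514508 0.11507999 0.065     ] [np.float64(0.1497), np.float64(0.0798), np.float64(0.1491), np.float64(0.0819)] [np.float64(-19.7), np.float64(-108.9), np.float64(161.1), np.float64(71.5)]
outer [0.60356872 0.11565303 0.065     ] [np.float64(0.1654), np.float64(0.0988), np.float64(0.1755), np.float64(0.1052)] [np.float64(-21.8), np.float64(-105.6), np.float64(160.5), np.float64(68.6)]
slide [-0.18  0.41  8.17] turn [-0.001 -0.     0.002] yaw -9.7 now [ 0.4745 -0.3764  0.1937]
```

View pics/m7.png

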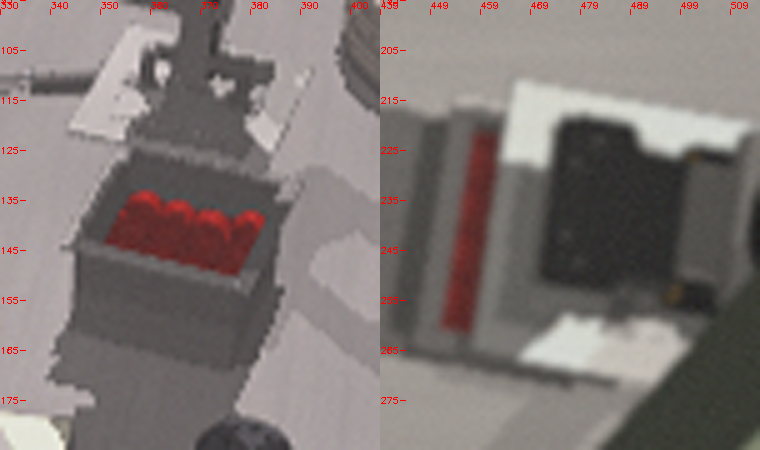

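The lid hangs level above the pan with its sides parallel to it, so I'll lower it.

```bash
python3 -m jog '{"claw":[0,0,0,0,0,0,0,0,0,0,0,0],"slide":[[-0.1,0.2,1],[-0.18,0.4,3],[-0.18,0.4,5],[-0.18,0.4,6.5],[-0.18,0.4,7.2],[-0.18,0.4,7.5],[-0.18,0.4,7.8],[-0.18,0.4,8.1],[-0.18,0.4,8.4],[-0.18,0.4,8.7],[-0.18,0.4,8.7],[-0.18,0.4,8.7]],"turn":[[0,0,0],[0,0,0],[0,0,0],[0,0,0],[0,0,0],[0,0,0],[0,0,0],[0,0,0],[0,0,0],[0,0,0],[0,0,0],[0,0,0]]}'; python3 -c "
from h import *
go(.472,-.380,.106,-9.7)"
```

```text
t: 13.22
ee_pos: [0.4713, -0.3817, 0.1066]
tool_rot: [180.0, -0.0, -9.7]
ft_force: [-0.2, -0.1, -3.0]
opening: 0.0115
gripper_force: 30.0
slide [ 0.04 -0.18  0.86] turn [ 0. -0.  0.] yaw -9.7 now [ 0.4713 -0.3817  0.1066]
```

```bash
python3 -m jog '{"claw":[0,0,0,0,0,0,0],"slide":[[0,-0.1,0.2],[0,-0.1,0.4],[0,-0.1,0.6],[0,-0.1,0.8],[0,-0.1,0.9],[0,-0.1,1],[0,-0.1,1]],"turn":[[0,0,0],[0,0,0],[0,0,0],[0,0,0],[0,0,0],[0,0,0],[0,0,0]]}'
```

```text
t: 13.8
ee_pos: [0.4719, -0.3809, 0.1032]
tool_rot: [179.9, -0.0, -9.7]
ft_force: [-9.0, 8.5, 27.1]
opening: 0.0113
gripper_force: 30.0
```

```bash
python3 -m jog '{"claw":[0,0,100,100,100,100,100,100,100,100,100,100],"slide":[[0,0,-0.4],[0,0,-0.5],[0,0,-0.5],[0,0,-0.5],[0,0,-0.5],[0,0,-0.5],[0,0,-0.5],[0,0,-0.5],[0,0,-3],[0,0,-6],[0,0,-9],[0,0,-11]],"turn":[[0,0,0],[0,0,0],[0,0,0],[0,0,0],[0,0,0],[0,0,0],[0,0,0],[0,0,0],[0,0,0],[0,0,0],[0,0,0],[0,0,0]]}'; python3 -c "
from h import *
c=cam('top')
# oblong lid centre from its edges: right edge a-b, left edge c-e
a,b,l,e=[onz(c,*p,.109)[:2] for p in((212.7,223.3),(180.3,281.3),(175.3,208),(147,257.2))]
print(a,b,l,e)
go(.46,.36,.22,-26.7)"
```

```text
t: 14.8
ee_pos: [0.4722, -0.3816, 0.2094]
tool_rot: [179.9, -0.2, -9.7]
ft_force: [0.3, -0.4, -0.4]
opening: 0.0748
gripper_force: 0.0
[0.50810937 0.28097661] [0.36410495 0.35301272] [0.54428151 0.37707898] [0.42064438 0.43940366]
slide [-13.89 -73.04  -0.42] turn [ 0.005 -0.01   0.297] yaw -26.7 now [ 0.474  -0.3834  0.2139]
```

```bash
python3 -m jog '{"claw":[100,100,100,100,100,100,100,100,100,100,100,100],"slide":[[-0.3,-2,0],[-0.8,-5,0],[-1.5,-8.5,-0.5],[-2.3,-12,-0.5],[-3,-16,-0.5],[-3.8,-20,-0.5],[-4.6,-24,-0.5],[-5.3,-28,-0.5],[-6,-32,-0.5],[-6.8,-35.5,-0.5],[-7.2,-38,-0.5],[-7.4,-39,-0.5]],"turn":[[0,0,0],[0,0,0],[0,0,0.03],[0,0,0.06],[0,0,0.09],[0,0,0.12],[0,0,0.15],[0,0,0.18],[0,0,0.21],[0,0,0.24],[0,0,0.27],[0,0,0.297]]}'
python3 - <<'E'
from h import *
t=cam("top"); s=cam("side")
print("side ctr",onz(s,331.2,350.75,.109),"top ctr",onz(t,178,245.5,.109),onz(t,177,245,.109),"tri",tri(t,(178,245.5),s,(331.2,350.75)))
q=[onz(s,*p,.109) for p in((312.5,307),(379.5,355.5),(350.7,398.5),(282,342))]
print([round(np.linalg.norm(q[i]-q[i-1]),4) for i in range(4)],[round(np.degrees(np.arctan2(*(q[i]-q[i-1])[1::-1])),1) for i in range(4)],np.mean(q,0))
for n in("lid_square_grip","lid_round_grip"):
  for c in("top","side"): print(n,c,[(np.round(r["point"],3),r["p"]) for r in eyes.spot_in(c,n)[:1]])
I=s["img"][:,:,::-1].copy(); J=t["img"][:,:,::-1].copy()
cv2.imwrite("pics/m8.png",np.hstack([crop(I,368,140,38,45,5),crop(J,477,240,38,45,5)]))
go(.46,.362,.2,-26.7)
E
```

```text
t: 15.85
ee_pos: [0.4633, 0.0195, 0.2108]
tool_rot: [-179.9, 0.1, -26.6]
ft_force: [0.2, -0.9, -0.1]
opening: 0.094
gripper_force: 0.0
side ctr [0.44938682 0.37362976 0.109     ] top ctr [0.45115783 0.36428582 0.109     ] [0.45233016 0.36685438 0.109     ] tri [0.45059843 0.36874001 0.09651355]
[np.float64(0.0996), np.float64(0.1725), np.float64(0.1011), np.float64(0.1732)] [np.float64(-116.1), np.float64(153.9), np.float64(64.3), np.float64(-26.6)] [0.45230218 0.37030504 0.109     ]
lid_square_grip top [(array([ 0.472, -0.385,  0.083]), 0.72)]
lid_square_grip side [(array([ 0.424, -0.421,  0.083]), 0.52)]
lid_round_grip top [(array([ 0.622, -0.156,  0.029]), 0.82)]
lid_round_grip side [(array([ 0.622, -0.144,  0.032]), 0.65)]
slide [-15.99 -30.78   1.91] turn [ 0.001  0.    -0.001] yaw -26.7 now [0.4642 0.0152 0.2112]
```

View pics/m8.png

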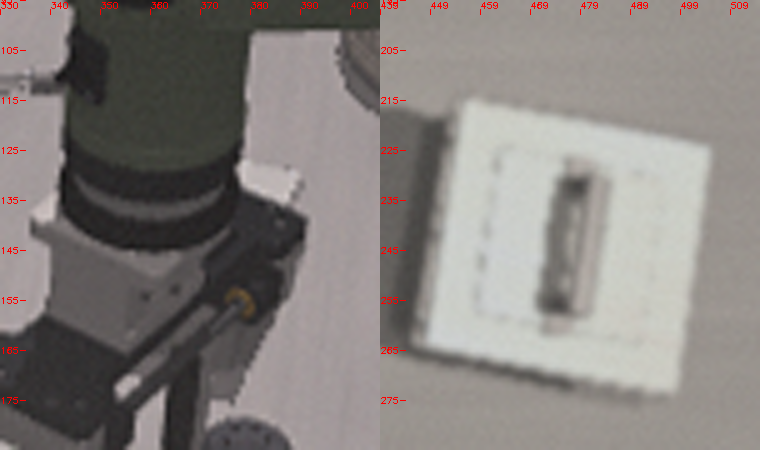

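The square lid sits squarely on its pan, centred at about (476.5,244.3) against the pan's (475.2,244.3). The oblong lid is at about (0.4525,0.367) by both views.

```bash
python3 -m jog '{"claw":[100,100,100,100,100,100,100,100,100,100,100,100],"slide":[[-1,-2,0],[-3,-5,0],[-5,-8.5,0],[-7,-12,0],[-9,-16,0],[-11,-20,0],[-13,-24,0],[-15,-27.5,0],[-16.5,-30,0],[-16.9,-30.8,1],[-16.9,-30.8,1],[-16.9,-30.8,1]],"turn":[[0,0,0],[0,0,0],[0,0,0],[0,0,0],[0,0,0],[0,0,0],[0,0,0],[0,0,0],[0,0,0],[0,0,0],[0,0,0],[0,0,0]]}'; python3 -c "
from h import *
go(.4525,.367,.135,-26.7)"
```

```text
t: 17.15
ee_pos: [0.4515, 0.3657, 0.2]
tool_rot: [179.8, 0.1, -26.7]
ft_force: [0.4, -1.2, -0.5]
opening: 0.0941
gripper_force: 0.0
slide [ 0.04 -0.19  7.3 ] turn [ 0.003  0.001 -0.001] yaw -26.7 now [0.4515 0.3657 0.2   ]
```

```bash
python3 -m jog '{"claw":[100,100,100,100,100,0,0,0,0,0,0,0],"slide":[[0,-0.2,2],[0,-0.2,4],[0,-0.2,6],[0,-0.2,7.2],[0,-0.2,7.2],[0,-0.2,7.2],[0,-0.2,7.2],[0,-0.2,7.2],[0,-0.2,7.2],[0,-0.2,7.2],[0,-0.2,7.2],[0,-0.2,7.2]],"turn":[[0,0,0],[0,0,0],[0,0,0],[0,0,0],[0,0,0],[0,0,0],[0,0,0],[0,0,0],[0,0,0],[0,0,0],[0,0,0],[0,0,0]]}'
```

```text
t: 18.15
ee_pos: [0.4526, 0.3693, 0.1299]
tool_rot: [-180.0, -0.0, -26.7]
ft_force: [-0.4, -0.2, 0.4]
opening: 0.0507
gripper_force: 0.0
```

```bash
python3 -m jog '{"claw":[0,0,0,0,0,0,0,0,0,0,0,0],"slide":[[0,0,0],[0,0,0],[0,0,0],[0,0,0],[0,0,0],[0,0,0],[0,0,-1],[0,0,-3],[0,0,-6],[0,0,-9],[0,0,-10],[0,0,-10]],"turn":[[0,0,0],[0,0,0],[0,0,0],[0,0,0],[0,0,0],[0,0,0],[0,0,0],[0,0,0],[0,0,0],[0,0,0],[0,0,0],[0,0,0]]}'; python3 -c "
from h import *
go(.6050,.1153,.22,-19.3)"
```

```text
t: 19.15
ee_pos: [0.4547, 0.3704, 0.2337]
tool_rot: [-179.6, -0.3, -26.7]
ft_force: [0.3, 0.8, -2.0]
opening: 0.0114
gripper_force: 30.0
slide [24.88 16.04  2.17] turn [-0.007 -0.005 -0.129] yaw -19.3 now [0.4547 0.3704 0.2337]
```

```bash
python3 -m jog '{"claw":[0,0,0,0,0,0,0,0,0,0,0,0],"slide":[[1.5,1,0],[4,2.5,0],[7,4.5,0],[10,6.5,0],[13,8.5,0],[16,10.5,0],[19,12.5,0],[22,14.5,0],[24,15.5,0],[24.9,16,0],[24.9,16,0],[24.9,16,0]],"turn":[[0,0,0],[0,0,-0.02],[0,0,-0.04],[0,0,-0.06],[0,0,-0.08],[0,0,-0.1],[0,0,-0.12],[0,0,-0.129],[0,0,-0.129],[0,0,-0.129],[0,0,-0.129],[0,0,-0.129]]}'
python3 - <<'E'
from h import *
go(.6050,.1153,.105,-19.3)
t=cam("top"); s=cam("side"); I=s["img"][:,:,::-1].copy(); J=t["img"][:,:,::-1].copy()
cv2.imwrite("pics/m9.png",np.hstack([crop(J,180,245,38,45,5),crop(J,282,185,42,45,5)]))
E
```

```text
t: 20.15
ee_pos: [0.6018, 0.1147, 0.2277]
tool_rot: [180.0, 0.2, -19.3]
ft_force: [0.4, -0.1, -1.3]
opening: 0.0116
gripper_force: 30.0
slide [ 0.33 -0.16 13.06] turn [ 0.     0.004 -0.001] yaw -19.3 now [0.6018 0.1147 0.2277]
```

View pics/m9.png

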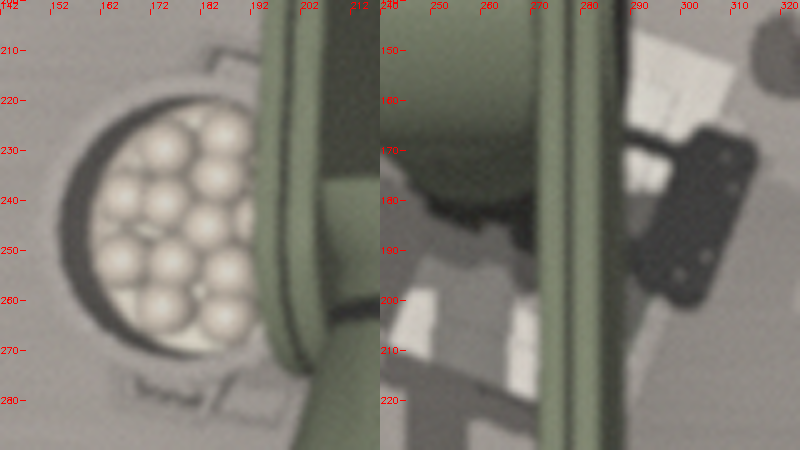

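The pot is open, its mouth spanning rows 219 to 271.6 with its left edge at column 153.4; I'll measure it again later. The oblong lid is over its pan, so I'll lower it.

```bash
python3 -m jog '{"claw":[0,0,0,0,0,0,0,0,0,0,0,0],"slide":[[0.2,-0.1,2],[0.3,-0.1,4.5],[0.3,-0.1,7],[0.3,-0.1,9],[0.3,-0.1,10.5],[0.3,-0.1,11.5],[0.3,-0.1,12],[0.3,-0.1,12.5],[0.3,-0.1,13],[0.3,-0.1,13.3],[0.3,-0.1,13.5],[0.3,-0.1,13.5]],"turn":[[0,0,0],[0,0,0],[0,0,0],[0,0,0],[0,0,0],[0,0,0],[0,0,0],[0,0,0],[0,0,0],[0,0,0],[0,0,0],[0,0,0]]}'; python3 -c "
from h import *
go(.6050,.1153,.091,-19.3)"
```

```text
t: 21.25
ee_pos: [0.6063, 0.1141, 0.0946]
tool_rot: [-180.0, -0.0, -19.3]
ft_force: [0.8, 0.7, -2.3]
opening: 0.0117
gripper_force: 30.0
slide [-0.16 -0.07  1.16] turn [-0. -0. -0.] yaw -19.3 now [0.6063 0.1141 0.0946]
```

```bash
python3 -m jog '{"claw":[0,0,0,0,0,0,0],"slide":[[-0.1,-0.1,0.2],[-0.1,-0.1,0.4],[-0.1,-0.1,0.6],[-0.1,-0.1,0.8],[-0.1,-0.1,1],[-0.1,-0.1,1],[-0.1,-0.1,1]],"turn":[[0,0,0],[0,0,0],[0,0,0],[0,0,0],[0,0,0],[0,0,0],[0,0,0]]}'
```

```text
t: 21.83
ee_pos: [0.606, 0.1155, 0.0893]
tool_rot: [180.0, -0.0, -19.3]
ft_force: [-9.1, -0.7, 18.6]
opening: 0.0114
gripper_force: 30.0
```

```bash
python3 -m jog '{"claw":[0,0,100,100,100,100,100,100,100,100,100,100],"slide":[[0,0,-0.3],[0,0,-0.4],[0,0,-0.4],[0,0,-0.4],[0,0,-0.4],[0,0,-0.4],[0,0,-0.4],[0,0,-0.4],[0,0,-3],[0,0,-6.5],[0,0,-10],[0,0,-13]],"turn":[[0,0,0],[0,0,0],[0,0,0],[0,0,0],[0,0,0],[0,0,0],[0,0,0],[0,0,0],[0,0,0],[0,0,0],[0,0,0],[0,0,0]]}'; python3 -c "
from h import *
go(.6222,-.1548,.2,0)"
```

```text
t: 22.83
ee_pos: [0.6059, 0.1155, 0.2165]
tool_rot: [-180.0, -0.1, -19.3]
ft_force: [0.4, 0.0, 0.6]
opening: 0.0746
gripper_force: 0.0
slide [10.48 24.97  2.45] turn [-0.    -0.001 -0.337] yaw 0 now [0.6059 0.1155 0.2165]
```

```bash
python3 -m jog '{"claw":[100,100,100,100,100,100,100,100,100,100,100,100],"slide":[[0.8,2,0],[2,5,0],[3.5,8.5,0],[5,12,0],[6.5,15.5,0],[8,19,0],[9.5,22.5,0],[10.5,25,1],[10.5,25,2.4],[10.5,25,2.4],[10.5,25,2.4],[10.5,25,2.4]],"turn":[[0,0,0],[0,0,-0.05],[0,0,-0.1],[0,0,-0.15],[0,0,-0.2],[0,0,-0.25],[0,0,-0.3],[0,0,-0.337],[0,0,-0.337],[0,0,-0.337],[0,0,-0.337],[0,0,-0.337]]}'
python3 - <<'E'
from h import *
go(.6222,-.1548,.055,0)
t=cam("top"); s=cam("side"); I=s["img"][:,:,::-1].copy(); J=t["img"][:,:,::-1].copy()
cv2.imwrite("pics/m10.png",np.hstack([crop(J,182,245,38,45,5),crop(J,282,185,42,45,5)]))
cv2.imwrite("pics/m11.png",np.hstack([crop(I,332,352,40,45,5),crop(I,290,252,38,45,5)]))
E
```

```text
t: 23.83
ee_pos: [0.6221, -0.1544, 0.1908]
tool_rot: [-180.0, -0.0, 0.0]
ft_force: [0.8, -0.1, -0.1]
opening: 0.0938
gripper_force: 0.0
slide [1.000e-02 4.000e-02 1.438e+01] turn [-0.    -0.     0.001] yaw 0 now [ 0.6221 -0.1544  0.1908]
```

View pics/m10.png

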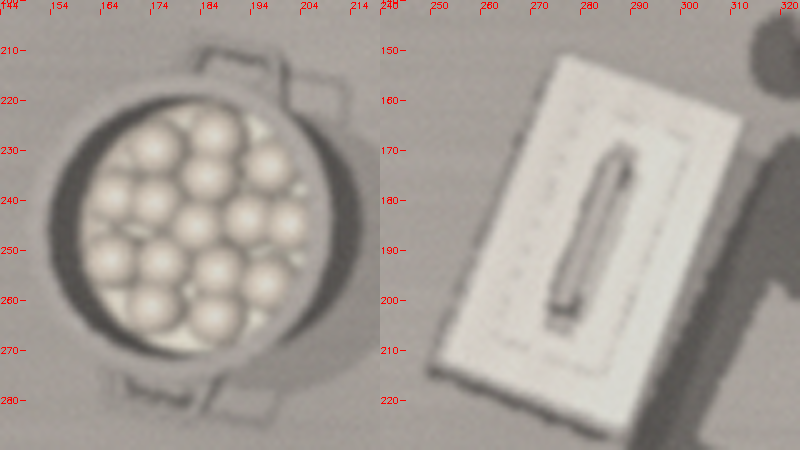

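View pics/m11.png

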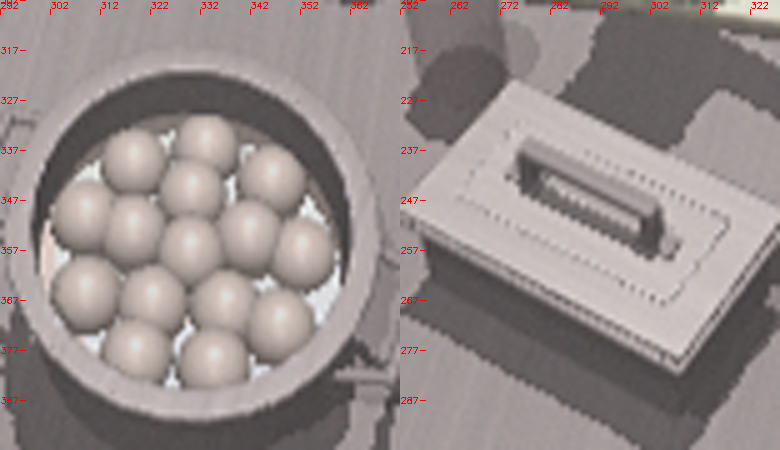

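The oblong lid is home and flat on its pan. The pot mouth is centred at about (180,245.5) in the top view and (330.5,353) in the side view. Next I'll grip the round lid.

```bash
python3 -m jog '{"claw":[100,100,100,100,100,100,100,0,0,0,0,0],"slide":[[0,0,3],[0,0,6.5],[0,0,10],[0,0,13],[0,0,14.1],[0,0,14.1],[0,0,14.1],[0,0,14.1],[0,0,14.1],[0,0,14.1],[0,0,14.1],[0,0,14.1]],"turn":[[0,0,0],[0,0,0],[0,0,0],[0,0,0],[0,0,0],[0,0,0],[0,0,0],[0,0,0],[0,0,0],[0,0,0],[0,0,0],[0,0,0]]}'
python3 - <<'E'
from h import *
t=cam("top");s=cam("side")
print(onz(t,180,245.5,.095),onz(s,330.5,353,.095),tri(t,(180,245.5),s,(330.5,353)))
E
```

```text
t: 24.93
ee_pos: [0.6226, -0.1555, 0.0506]
tool_rot: [180.0, -0.1, -0.0]
ft_force: [0.3, -0.3, 0.0]
opening: 0.0643
gripper_force: 0.0
[0.45117024 0.36428378 0.095     ] [0.45074379 0.37296498 0.095     ] [0.45126471 0.36843436 0.08337253]
```

```bash
python3 -m jog '{"claw":[0,0,0,0,0,0,0,0,0,0,0,0],"slide":[[0,0,0],[0,0,0],[0,0,0],[0,0,0],[0,0,-1],[0,0,-3],[0,0,-6.5],[0,0,-10],[0,0,-13.5],[0,0,-17],[0,0,-17.5],[0,0,-17.5]],"turn":[[0,0,0],[0,0,0],[0,0,0],[0,0,0],[0,0,0],[0,0,0],[0,0,0],[0,0,0],[0,0,0],[0,0,0],[0,0,0],[0,0,0]]}'; python3 -c "
from h import *
go(.451,.362,.23,0)"
```

```text
t: 26.03
ee_pos: [0.6239, -0.156, 0.2286]
tool_rot: [179.8, -0.4, -0.0]
ft_force: [0.8, -0.2, -3.5]
opening: 0.0318
gripper_force: 30.0
slide [-17.3  -51.79   0.39] turn [ 0.003 -0.007 -0.   ] yaw 0 now [ 0.6239 -0.156   0.2286]
```

```bash
python3 -m jog '{"claw":[0,0,0,0,0,0,0,0,0,0,0,0],"slide":[[-0.5,-2,0],[-1.5,-5,0],[-2.7,-8.5,0],[-4,-12,0],[-5.2,-15.5,0],[-6.4,-19,0],[-7.6,-22.5,0],[-8.8,-26,0],[-10,-29.5,0],[-11,-32,0],[-11.5,-33.5,0],[-11.5,-34,0]],"turn":[[0,0,0],[0,0,0],[0,0,0],[0,0,0],[0,0,0],[0,0,0],[0,0,0],[0,0,0],[0,0,0],[0,0,0],[0,0,0],[0,0,0]]}'; python3 -c "
from h import *
go(.451,.367,.2,0)"
```

```text
t: 27.03
ee_pos: [0.5034, 0.1869, 0.2211]
tool_rot: [180.0, 0.4, 0.2]
ft_force: [0.3, 0.3, -3.6]
opening: 0.0316
gripper_force: 30.0
slide [ -5.16 -18.03   2.94] turn [0.    0.007 0.003] yaw 0 now [0.5034 0.1869 0.2211]
```

```bash
python3 -m jog '{"claw":[0,0,0,0,0,0,0,0,0,0,0,0],"slide":[[-0.7,-2,0],[-1.7,-5,0],[-2.7,-8.5,0],[-3.7,-12,0],[-4.7,-15.5,0.5],[-5.3,-17.5,1],[-5.5,-18,2],[-5.5,-18,2.5],[-5.5,-18,2.5],[-5.5,-18,2.5],[-5.5,-18,2.5],[-5.5,-18,2.5]],"turn":[[0,0,0],[0,0,0],[0,0,0],[0,0,0],[0,0,0],[0,0,0],[0,0,0],[0,0,0],[0,0,0],[0,0,0],[0,0,0],[0,0,0]]}'
python3 - <<'E'
from h import *
go(.451,.367,.135,0)
t=cam("top"); s=cam("side"); I=s["img"][:,:,::-1].copy(); J=t["img"][:,:,::-1].copy()
cv2.imwrite("pics/m12.png",np.hstack([crop(I,325,335,45,55,5),crop(J,175,245,33,55,5)]))
E
```

```text
t: 28.03
ee_pos: [0.453, 0.3637, 0.1999]
tool_rot: [-180.0, -0.0, -0.1]
ft_force: [0.1, -0.4, -3.1]
opening: 0.031
gripper_force: 30.0
slide [-0.21 -0.33  7.29] turn [-0.    -0.001 -0.002] yaw 0 now [0.453  0.3637 0.1999]
```

View pics/m12.png

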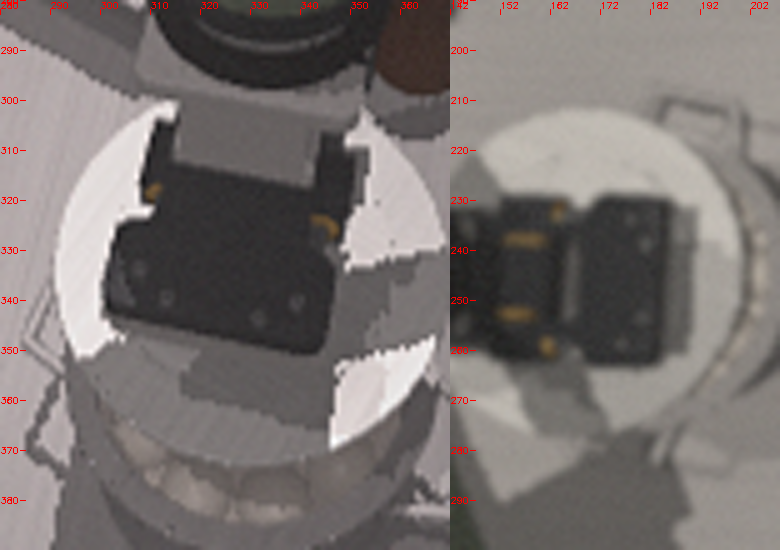

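The lid in the grip spans columns 291–369.4 with its bottom at row 373 in the side view. In the top view its right edge is at 202 and it spans rows 211.4–277.4. I'll compare that with the pot mouth in the same cameras.

Run:
```python
from h import *
t=cam("top"); s=cam("side"); a=np.linspace(0,2*np.pi,361)
def ex(d,x,y,z,r):
    p=proj(d,np.c_[x+r*np.cos(a),y+r*np.sin(a),0*a+z]); return p.min(0),p.max(0)
# fit lid (x,y) per camera, pot (x,y) per camera
def fit(d,z,r,f): return least_squares(lambda q:f(*ex(d,*q,z,r)),[.45,.365],diff_step=1e-4).x
print("lid top ",fit(t,.182,.076,lambda l,h:[h[0]-202,l[1]-211.4,h[1]-277.4]))
print("lid side",fit(s,.180,.076,lambda l,h:[l[0]-291,h[0]-369.4,h[1]-373]))
print("pot top ",fit(t,.095,.066,lambda l,h:[l[0]-153.6,h[0]-206.4,l[1]-218.8,h[1]-272.2]))
print("pot side",fit(s,.095,.066,lambda l,h:[l[0]-299,h[0]-362,l[1]-321,h[1]-385]))
print(robot.sense()["ee_pos"])
```

```text
lid top  [0.45446893 0.35883636]
lid side [0.45407969 0.36611194]
pot top  [0.45165304 0.36433953]
pot side [0.45155021 0.36927087]
[0.45256088 0.36447982 0.200021  ]
```

```bash
python3 -m jog '{"claw":[0,0,0,0,0,0,0,0,0,0,0,0],"slide":[[-0.25,-0.4,1.5],[-0.25,-0.4,3],[-0.25,-0.4,4.5],[-0.25,-0.4,5.5],[-0.25,-0.4,6.2],[-0.25,-0.4,6.6],[-0.25,-0.4,7],[-0.25,-0.4,7.4],[-0.25,-0.4,7.8],[-0.25,-0.4,8],[-0.25,-0.4,8],[-0.25,-0.4,8]],"turn":[[0,0,0],[0,0,0],[0,0,0],[0,0,0],[0,0,0],[0,0,0],[0,0,0],[0,0,0],[0,0,0],[0,0,0],[0,0,0],[0,0,0]]}'
```

```text
t: 29.23
ee_pos: [0.4497, 0.3689, 0.1197]
tool_rot: [-180.0, -0.0, -0.0]
ft_force: [0.4, 0.1, -2.6]
opening: 0.0313
gripper_force: 30.0
```

```bash
python3 -m jog '{"claw":[0,0,0,0,0,0,0],"slide":[[0,0,0.2],[0,0,0.4],[0,0,0.6],[0,0,0.8],[0,0,0.9],[0,0,0.9],[0,0,0.9]],"turn":[[0,0,0],[0,0,0],[0,0,0],[0,0,0],[0,0,0],[0,0,0],[0,0,0]]}'
```

```text
t: 29.82
ee_pos: [0.4504, 0.3692, 0.1189]
tool_rot: [-180.0, -0.1, 0.0]
ft_force: [-13.7, -9.0, 34.1]
opening: 0.0316
gripper_force: 30.0
```

```bash
python3 -m jog '{"claw":[0,0,100,100,100,100,100,100,100,100,100,100],"slide":[[0,0,-0.6],[0,0,-0.7],[0,0,-0.7],[0,0,-0.7],[0,0,-0.7],[0,0,-0.7],[0,0,-0.7],[0,0,-0.7],[0,0,-3],[0,0,-6.5],[0,0,-10],[0,0,-13]],"turn":[[0,0,0],[0,0,0],[0,0,0],[0,0,0],[0,0,0],[0,0,0],[0,0,0],[0,0,0],[0,0,0],[0,0,0],[0,0,0],[0,0,0]]}'; python3 -m jog '{"claw":[100,100,100,100,100,100,100,100,100,100],"slide":[[0,2,0],[0,5,0],[0,8,0],[0,12,0],[0,16,0],[0,20,0],[0,24,0],[0,26,0],[0,27,0],[0,27,0]],"turn":[[0,0,0],[0,0,0],[0,0,0],[0,0,0],[0,0,0],[0,0,0],[0,0,0],[0,0,0],[0,0,0],[0,0,0]]}'
python3 - <<'E'
from h import *
t=cam("top"); s=cam("side"); I=s["img"][:,:,::-1].copy(); J=t["img"][:,:,::-1].copy()
cv2.imwrite("pics/m13.png",np.hstack([crop(I,332,350,42,49,4),crop(J,178,245,40,49,4)]))
cv2.imwrite("pics/m14.png",J)
E
```

```text
t: 30.82
ee_pos: [0.4497, 0.3689, 0.2423]
tool_rot: [-180.0, -0.0, -0.0]
ft_force: [0.3, 0.3, 0.1]
opening: 0.0928
gripper_force: 0.0
t: 31.65
ee_pos: [0.4497, 0.0973, 0.2405]
tool_rot: [180.0, -0.0, -0.2]
ft_force: [0.1, 0.9, 0.0]
opening: 0.0942
gripper_force: 0.0
```

View pics/m13.png

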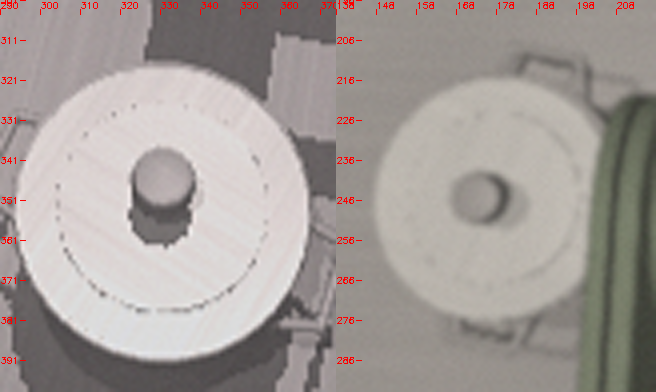

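The round lid covers the pot evenly. I'll check its height numerically before handing in.

Run:
```python
from h import *
t=cam("top"); s=cam("side"); a=np.linspace(0,2*np.pi,361)
# knob top centre (seated: z .135; not dropped: .145) and pot mouth tri bias check
print("knob",tri(t,(138+143/4,196+197/4),s,(290+162/4,301+177/4)))
def ex(x,y,z): 
    p=proj(s,np.c_[x+.076*np.cos(a),y+.076*np.sin(a),0*a+z]); return np.r_[p.min(0),p.max(0)]
obs=[290+16/4,301+63/4,290+308/4,301+388/4]
for z in(.099,.109):
    r=least_squares(lambda q:ex(q[0],q[1],z)-obs,[.45,.367],diff_step=1e-4); print(z,r.x,np.round(r.fun,2))
print("top xy@.099", onz(t,(138+374/4-336/4)+76*403/1012.7,196+198/4,.099))
for n in("squeeze","mill","shaker"):print(n,[(np.round(r["point"],3)) for r in eyes.spot_in("top",n)[:1]])
```

```text
knob [0.45178574 0.36915648 0.12453856]
0.099 [0.44973856 0.37902889] [-1.    3.36  1.   -2.7 ]
0.109 [0.44920793 0.38255687] [-1.48  2.8   1.47 -2.32]
top xy@.099 [0.45106745 0.36853333 0.099     ]
squeeze [array([ 0.713, -0.01 ,  0.107])]
mill []
shaker [array([ 0.413, -0.144,  0.096])]
```

```bash
python3 -c "
from station import close_job
print(close_job())"
```

```text
the job is handed in; nothing more can be done
None
```

I put all three lids on the containers of their own shape, using the white board for the round lid meanwhile, and handed the job in at about 32 s. The final pictures showed each lid seated. The squeeze bottle and shaker had not moved. The arm hid the pepper mill in the last check, and the hand-in gave no verdict.

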